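# Stand the setting chart on its kickstand

### The job

The dial-setting chart is lying on its face on the bench. As it lies there, swing the yellow kickstand leg on its back fully open; then gently stand the chart upright on the green mat, leaning back on its leg, with the printed face looking towards the orange-striped edge of the mat. Leave the other things on the bench alone, and let go of the chart.

Things in the scene. Friction and masses are not known exactly. Their poses are not given: they have to be found in the camera images.
- chart: Rigid chart panel, 160 mm tall (x axis, bottom to top edge), 130 wide (y), 12 thick, 0.35 kg, 3 mm rubber bumpers on the corners of its printed face. Starts lying on its face. Origin: centre of the underside as it lies (bumper plane). z points out of the back (back surface at z = 15 mm); the face looks along -z. Bottom edge x = -80 mm, top edge x = +80 mm.
- handle (a point): Centre of the handle's black grip tube beyond the top edge: 14 mm diameter, 80 mm long along chart y, at chart (128, 0, 9) mm, so 9 mm above the bench at first; 41 mm free gap to the panel; thin steel arms at y = +-50 mm. The tube turns freely on its rod (friction 0.02 N m): held by it, the chart swings and hangs nearly plumb, bottom edge down.
- leg (a joint): Opening angle of the kickstand leg, rad: 0 = folded flat along the back, 0.65 = fully open against its stop. Stiff hinge (about 0.09 N m): it stays where it is left. Starts between 0 and 0.08.
- leg_hinge (a point): Middle of the leg's hinge axis, which is parallel to the chart's y, at chart (38, 0, 29) mm, 14 mm above the back surface.
- foot (a point): Centre of the red round foot bar at the leg's free end: 12 mm diameter, 96 mm long, parallel to chart y, 110 mm from the hinge axis; 8 mm yellow wires at y = +-40 mm join it to the hinge. Folded: chart (-72, 0, 29) mm, 8 mm clear of the back surface, near the bottom edge; opening, it rises on an arc away from the back.
- bottom_edge (a point): Middle of the chart's bottom edge, back side, chart (-80, 0, 15) mm. Standing on the open leg, the chart rests on this edge and on the foot bar, about 86 mm behind it, its x axis leaning back about 0.29 rad from vertical; the handle's axis is then about 53 mm behind this edge and 201 mm above it.
- mat: Green mat fixed to the bench, 220 mm (x) by 180 mm (y), 3 mm thick; origin at the centre of its underside. The orange stripe runs along its +x edge.
- stripe (a point): Middle of the orange stripe, mat (98, 0, 3) mm.
- screwdriver: Bystander: screwdriver, 160 mm long, lying on the bench.
- capacitor: Bystander: upright aluminium can capacitor, 34 mm diameter, 62 mm tall; origin at its underside.
- jar: Bystander: small amber jar, 48 mm diameter, 70 mm tall; origin at its underside.
- relay: Bystander: small white relay block, 30 x 45 x 35 mm; origin at its underside.

How it is judged (in metres and radians):
On the way:
1. the leg is swung open while the chart still lies on its face (leg past 0.55 rad, chart within 0.5 rad of flat) (value of joint leg above 0.55 rad and angle between chart's own z axis and vertical below 0.5 rad), for 0.2 s.
At the end, for the whole second after the job is handed in: The chart stands still on its bottom edge and leg foot, the middles of both resting within the mat's outline (edge below 12 mm, foot axis below 17 mm); leg open past 0.55 rad, chart leaning 0.15 to 0.45 rad from vertical, face within 0.45 rad of the way to the striped edge (value of joint leg above 0.55 rad and angle between chart's own x axis and vertical between 0.15 and 0.45 rad and height (world z) of bottom_edge below 0.012 m and height (world z) of foot below 0.017 m and x of bottom_edge in the frame of mat between -0.11 and 0.11 m and y of bottom_edge in the frame of mat between -0.09 and 0.09 m and x of foot in the frame of mat between -0.11 and 0.11 m and y of foot in the frame of mat between -0.09 and 0.09 m and angle between the y axis of chart and the y axis of mat, either way round below 0.45 rad and z of stripe in the frame of chart below 0.05 m and linear speed of chart below 0.02 m/s and angular speed of chart below 0.1 rad/s); the robot touches nothing.
It fails at once if the chart is dropped or slammed on the mat (over 60 N) (contact force between chart and mat above 60 N).
It fails at once if a bystander is moved by more than 30 mm (distance of any of screwdriver, capacitor, jar, relay from where it was at the start of the episode above 0.03 m).
It also fails if it takes over 72 s, if anything falls off the work surface, if the arm or the gripper's body presses on something with over 40 N, if the wrist force passes 120 N, or if a joint passes its speed limit or range.

### The arm

A 6-joint arm with a two-finger parallel gripper is mounted at the origin on the work surface. World frame = base frame: x ahead of the robot, y to its left, z up, the work surface at z = 0. Lengths are in mm, angles in rad, forces in N, time in s.
With the tool pointing down it reaches from about 300 to 750 mm from the base axis. Payload 8.5 kg.
Tool frame: the origin (TCP) lies at the very end of the fingers, on their centre line; the grasp point (between the pads) lies 19 mm behind it; z points along the fingers, x is the direction in which the jaws open and shut, and the axes are right-handed (so a half turn about z gives the same grasp; the last joint's range is limited). The gripper opens to 88 mm and grips with 3 to 60 N. Pads are 18 mm wide; open, the fingers measure 123 mm over their backs; the gripper's body (75 mm by 187 mm) begins 45 mm behind the grasp point.
Start: joints at [1.059, 0.381, 1.297, -0, 1.464, -0.215], TCP at [160.845, 525.937, 238.748] pointing down, gripper open.
Joint ranges: [-3.11, 3.11], [-0.89, 2.33], [0.22, 2.48], [-1.42, 4.56], [0.17, 2.85], [-2.88, 2.88]. Speed limits (rad/s): [2.39, 2.39, 3.14, 3.14, 3.14, 3.14].

### API

Orientations are given as a rotation vector (axis times angle).
In Python, from cell import monitor, cams, r gives the robot as it stands. The module is installed in compiled form; this text tells all that it offers.
- The arm moves only by the tool send_rows, never from a script. Its argument "plan" is a list of rows, each an object with "grip": the gripper command: -1 is shut, 1 is fully open, values between are in proportion; "offset": the shift along the world's x, y, z in mm, a list of three; "twist": the turn, a rotation vector about the world's x, y, z in degrees, a list of three. In form: [{"grip": grip, "offset": [x, y, z], "twist": [ax, ay, az]}, ...]. A call has 1 to 8 rows; each row is the pose to reach, as a shift and turn from the pose measured when the call began; what a row does not reach only later rows make up. A row lasts 1/10 s, in which the tool goes at most 50 mm and 8.59 degrees, less where a joint would pass 70% of its speed; a pose out of reach is approached as far as the arm can. A call with a gripper value outside its range is refused whole. The fingers move at their own pace and stop on an object; "squeeze" is the grip in N (left out, the last holds). Time passes only in rows, so rows that repeat a pose let the fingers close. It gives the time, the measured TCP pose, the force and the opening at its end, in the units of the state.
- monitor.read_state(): the state, without advancing time (a new reading comes with each control period).
- cams.grab_frame(name): name is "scene" or "side" or "wrist"; returns a dict with "pixels" (400x640x3 uint8, red, green, blue), "range_z" (400x640 float32, mm along the optical axis (not along the pixel's ray), 0 where there is no reading), "fx", "fy", "cx", "cy" (pixels), "rvec" (rotation vector, rad) and "tvec" (3), from world to camera coordinates, as OpenCV has them; the wrist camera has in their place "tool_from_camera" (4x4, takes a point from camera to tool coordinates, whose origin is the TCP and whose axes are the tool frame's). Camera axes: x right, y down, z forward; pixel columns grow to the right and rows downward; lengths in mm; the calibration is good to about 2 mm. The wrist camera is an equidistant fisheye: a pixel r from the principal point sees the ray r / f radians off the axis. A picture is of the moment at which its call begins: read the wrist's pose just before it.
- r.close_job(): hands the job in, once; it reports no verdict.
The state is a dict: "clock": time; "joint_pos": joint angles; "joint_vel": joint speeds; "joint_torque": joint torques, N m; "position": TCP position; "orientation": TCP orientation; "wrist_force": force on the tool from outside, world axes, zero at the start; "moment": the same for the moment, N m; "grip_width": finger opening in mm.
Only numpy, scipy, OpenCV 4.12 (cv2) and the standard library are available. Lean on these libraries where they do the work, as an engineer would, in place of code of your own. Each camera call takes 0.05 s, during which the arm holds its last target.

## Working session

There is one attempt and no reset: what is moved stays moved. The work goes in short steps, Python scripts to look and compute and a tool call to move; the robot and the scene stay as the last step left them, time stands still between calls to the robot, and variables do not carry over. Pictures are saved under pics/ and viewed, and the job is handed in when it is done.

Besides the shell and the picture viewer there is one more tool, called after ">>>" as a command line: name --argument value ..., lists and objects as JSON in quotes. send_rows: Moves the arm, as the interface text tells. Its arguments: {"type":"object","properties":{"plan":{"type":"array"},"squeeze":{"type":"number"}},"required":["plan"]}

```bash
mkdir -p pics
python3 - <<'E'
from cell import monitor, cams, r
import cv2,numpy as np,pickle
print(monitor.read_state())
for n in ("scene","side","wrist"):
    f=cams.grab_frame(n); pickle.dump(f,open(f"pics/{n}0.pkl","wb"))
    cv2.imwrite(f"pics/{n}0.png",f["pixels"][:,:,::-1])
    print(n,{k:v for k,v in f.items() if k not in("pixels","range_z")})
E
```

```text
{'clock': 0.0, 'joint_pos': array([ 1.05873116e+00,  3.81210091e-01,  1.29822291e+00, -4.67234998e-05,
        1.46359365e+00, -2.15287714e-01]), 'joint_vel': array([-0.00029794, -0.0005064 ,  0.00024438,  0.00058727,  0.00275294,
        0.000403  ]), 'joint_torque': array([-1.41900742e-03, -4.37928736e+01, -2.24552304e+01,  7.11765583e-02,
        3.53361899e-02, -7.40993801e-05]), 'position': array([160.71481294, 525.714885  , 238.1429669 ]), 'orientation': array([ 2.52494644e+00,  1.86823226e+00, -2.02489251e-03]), 'wrist_force': array([ 0.35606756,  0.0840459 , -0.33917185]), 'moment': array([-0.00408451,  0.00894238, -0.01347951]), 'grip_width': 87.98313947418535}
scene {'fx': 365.76263954442487, 'fy': 365.76263954442487, 'cx': 316.2280516523326, 'cy': 196.6251851063508, 'rvec': array([ 2.46810849,  0.63535494, -0.2045271 ]), 'tvec': array([-500.17222373, -200.04552424, 1344.30693739])}
side {'fx': 382.1919449405834, 'fy': 382.1919449405834, 'cx': 310.8281236250207, 'cy': 197.53092896069776, 'rvec': array([ 2.25546814, -0.97860944,  0.36607474]), 'tvec': array([-385.35175865,  344.57702604,  824.37633764])}
wrist {'fx': 309.70691628693146, 'fy': 309.70691628693146, 'cx': 319.5713013438878, 'cy': 197.43548139286997, 'tool_from_camera': array([[ 9.99999197e-01,  7.18320094e-04,  1.04446353e-03,
         8.36407714e-01],
       [-9.60218260e-04,  9.67154047e-01,  2.54189156e-01,
        -6.41831996e+01],
       [-8.27567947e-04, -2.54189955e-01,  9.67153960e-01,
        -1.46341275e+02],
       [ 0.00000000e+00,  0.00000000e+00,  0.00000000e+00,
         1.00000000e+00]])}
```

View pics/scene0.png

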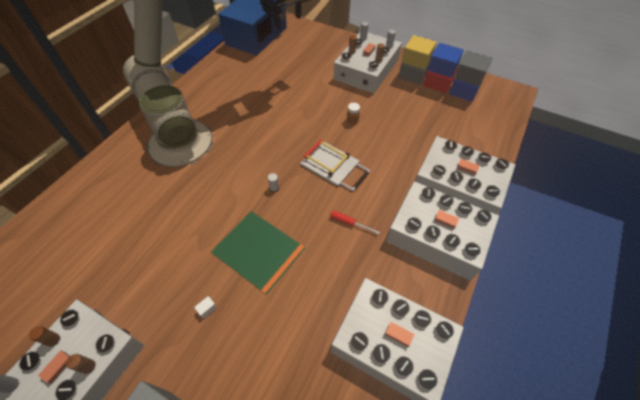

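View pics/side0.png

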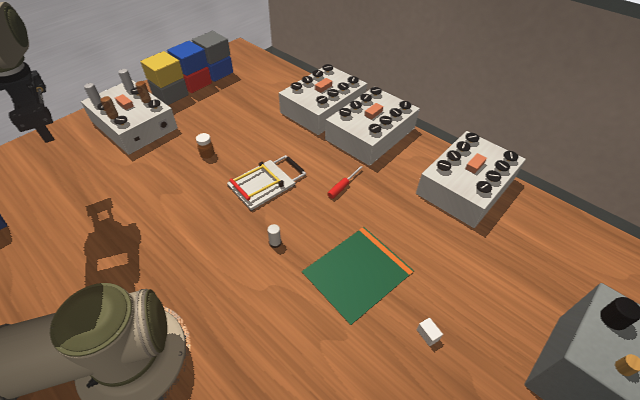

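View pics/wrist0.png

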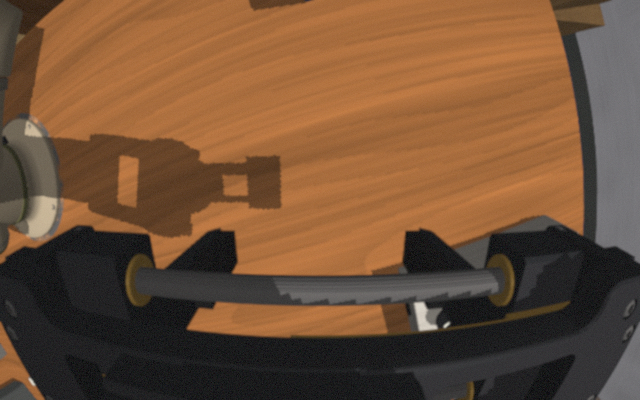

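The chart is at scene (335,163), with the red foot bar near (313,152) and the handle at (357,177). The mat is at (258,250), with its stripe edge on the lower right. Next I'll turn pixels into world coordinates.

```bash
cat > h.py <<'E'
import cv2,numpy as np,pickle
from scipy.spatial.transform import Rotation as R
def world(f):
    h,w=f["range_z"].shape; z=f["range_z"].astype(float)
    u,v=np.meshgrid(np.arange(w),np.arange(h))
    p=np.stack([(u-f["cx"])/f["fx"]*z,(v-f["cy"])/f["fy"]*z,z],-1)
    Rm=R.from_rotvec(f["rvec"]).as_matrix()
    P=(p-f["tvec"])@Rm; P[z<=0]=np.nan
    return P
def proj(f,X):
    X=np.atleast_2d(X).astype(float)
    K=np.array([[f["fx"],0,f["cx"]],[0,f["fy"],f["cy"]],[0,0,1]])
    return cv2.projectPoints(X,f["rvec"],f["tvec"],K,None)[0][:,0]
def masks(f):
    hsv=cv2.cvtColor(f["pixels"],cv2.COLOR_RGB2HSV).astype(int); H,S,V=hsv[...,0],hsv[...,1],hsv[...,2]
    return dict(green=(H>55)&(H<95)&(S>80),red=((H<4)|(H>174))&(S>190)&(V>90),yellow=(H>20)&(H<32)&(S>110)&(V>110),white=(S<50)&(V>110),orange=(H>6)&(H<14)&(S>195)&(V>190))
E
python3 - <<'E'
from h import *
for n in("scene","side"):
    f=pickle.load(open(f"pics/{n}0.pkl","rb"));P=world(f);M=masks(f)
    bench=(P[...,0]>250)&(P[...,0]<850)&(abs(P[...,1])<450)&(P[...,2]>-15)&(P[...,2]<120)
    for k,m in M.items():
        mm=(m&bench).astype(np.uint8)
        c,l,s,ce=cv2.connectedComponentsWithStats(mm)
        for i in range(1,c):
            if s[i,4]<12: continue
            q=P[l==i]; 
            rect=cv2.minAreaRect(q[:,:2].astype(np.float32))
            print(n,k,s[i,4],ce[i].round(),"med",np.median(q,0).round(),"rect",np.round(rect[0]),np.round(rect[1]),round(rect[2],1),"z",np.percentile(q[:,2],[2,98]).round(1))
    s=4
    x0,y0=(280,110) if n=="scene" else (215,130)
    c=f["pixels"][y0:y0+110,x0:x0+150]
    cv2.imwrite(f"pics/{n}0c.png",cv2.resize(c,None,fx=5,fy=5,interpolation=cv2.INTER_CUBIC)[:,:,::-1])
E
```

```text
scene green 3164 [255. 249.] med [ 490. -230.    3.] rect [ 486. -225.] [170. 191.] 82.9 z [-0.4  7.2]
scene yellow 50 [338. 163.] med [568. 169.  32.] rect [563. 168.] [89. 30.] 73.4 z [29.7 36.1]
scene white 78 [354. 107.] med [507. 403.  70.] rect [505. 404.] [36. 40.] 46.4 z [61.7 73.8]
scene white 396 [431. 158.] med [836. 287.  85.] rect [836. 298.] [ 29. 189.] 0.0 z [80.5 88.4]
scene white 377 [326. 156.] med [508. 187.  15.] rect [507. 187.] [67. 96.] 80.7 z [11.1 18.9]
scene white 606 [333. 170.] med [576. 131.  15.] rect [548. 167.] [128. 187.] 82.1 z [ 9.3 19.9]
scene white 57 [272. 178.] med [418. -13.  61.] rect [417. -10.] [23. 28.] 32.0 z [56.4 65.1]
scene white 567 [406. 207.] med [835.  72.  85.] rect [835.  94.] [ 36. 224.] 2.2 z [51.6 88.5]
scene white 931 [353. 315.] med [ 835. -291.   85.] rect [ 832. -281.] [188.  36.] 90.0 z [81.2 88.5]
scene white 148 [206. 304.] med [ 481. -436.   35.] rect [ 479. -436.] [35. 29.] 73.1 z [23.8 38.5]
side green 5043 [355. 276.] med [ 480. -228.    3.] rect [ 488. -222.] [180. 201.] 82.6 z [-0.3  5.8]
side red 78 [239. 189.] me
[... 411 characters left out ...]
] [ 32. 189.] 0.0 z [81.5 87.8]
side white 125 [203. 139.] med [500. 403.  69.] rect [503. 407.] [42. 40.] 62.1 z [57.8 72.6]
side white 780 [269. 185.] med [543. 136.  15.] rect [554. 170.] [130. 213.] 83.3 z [ 9.7 18.2]
side white 27 [355. 172.] med [757.  -5.  14.] rect [755.  -5.] [70.  4.] 2.8 z [12.4 17.5]
side white 513 [255. 181.] med [521. 189.  15.] rect [523. 191.] [72. 97.] 81.4 z [11.8 18.2]
side white 596 [456. 189.] med [ 834. -285.   85.] rect [ 834. -279.] [ 32. 188.] 0.1 z [81.2 87.4]
side white 168 [274. 234.] med [409. -15.  59.] rect [414. -10.] [28. 28.] 49.6 z [ 9.7 64.3]
side white 295 [427. 329.] med [ 471. -433.   34.] rect [ 486. -436.] [38. 51.] 79.4 z [ 7.9 37.3]
```

View pics/scene0c.png

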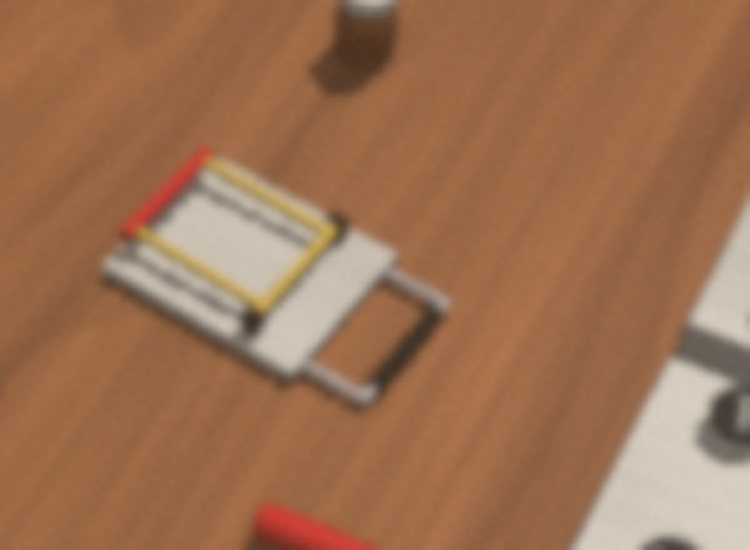

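View pics/side0c.png

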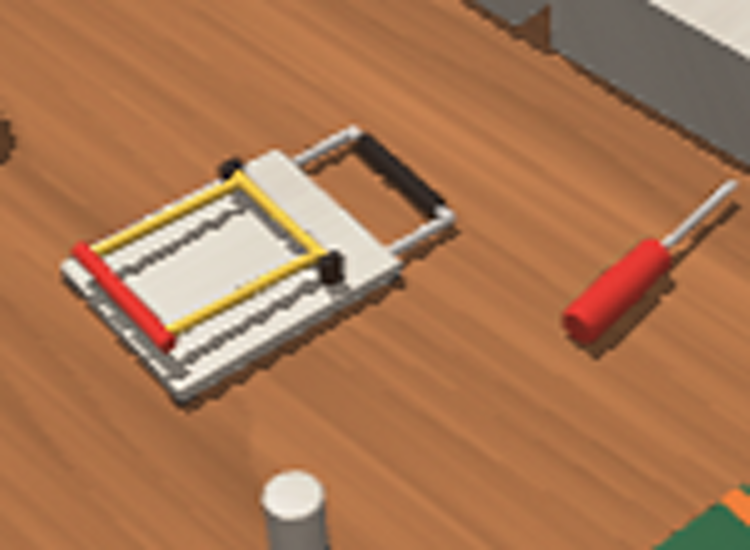

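Run:
```python
from h import *
for n in("scene","side"):
    f=pickle.load(open(f"pics/{n}0.pkl","rb"));P=world(f);M=masks(f)
    hsv=cv2.cvtColor(f["pixels"],cv2.COLOR_RGB2HSV).astype(int);H,S,V=hsv[...,0],hsv[...,1],hsv[...,2]
    def show(k,m):
        q=P[m]; q=q[np.isfinite(q[:,0])]; c=q.mean(0); w,v=np.linalg.eigh(np.cov(q[:,:2].T))
        d=v[:,1]; t=(q[:,:2]-c[:2])@d
        print(n,k,len(q),"mean",c.round(1),"med",np.median(q,0).round(1),"dir",np.degrees(np.arctan2(d[1],d[0])).round(1),"ext",np.percentile(t,[1,99]).round(1), "mid", (c[:2]+d*(np.percentile(t,[1,99]).mean())).round(1))
    reg=lambda a,b,c,d:(P[...,0]>a)&(P[...,0]<b)&(P[...,1]>c)&(P[...,1]<d)
    show("tube",reg(630,690,90,210)&(V<70)&(P[...,2]<25)&(P[...,2]>6))
    show("foot",reg(435,480,120,250)&((H<6)|(H>172))&(S>180)&(P[...,2]>22))
    g=reg(360,620,-340,-110)&M["green"]; show("green",g)
    show("orange",reg(480,640,-340,-110)&(H>5)&(H<16)&(S>180)&(V>140)&(P[...,2]<8)&(P[...,0]>565))
    c,_=cv2.findContours(g.astype(np.uint8),cv2.RETR_EXTERNAL,cv2.CHAIN_APPROX_NONE)
    c=max(c,key=cv2.contourArea); ap=cv2.approxPolyDP(c,6,True)[:,0]
    # pixel->plane z=3
    Rm=R.from_rotvec(f["rvec"]).as_matrix(); C=-Rm.T@f["tvec"]
    for u,v in ap:
        d=Rm.T@np.array([(u-f["cx"])/f["fx"],(v-f["cy"])/f["fy"],1]); s=(3-C[2])/d[2]; print("corner",u,v,(C+s*d)[:2].round(1))
    print("cam",C.round())
```

```text
scene tube 13 mean [658.2 149.7  15.3] med [657.8 150.1  15.2] dir 83.3 ext [-27.6  35. ] mid [658.6 153.4]
scene foot 7 mean [459.2 174.4  39.5] med [459.3 177.5  40.5] dir 81.3 ext [-30.4  25.6] mid [458.8 172. ]
scene green 3164 mean [ 488.7 -228.5    3.4] med [ 490.2 -230.     3.4] dir 172.0 ext [-88.8  93.6] mid [ 486.3 -228.1]
scene orange 1 mean [ 590.5 -270.7    4.7] med [ 590.5 -270.7    4.7] dir nan ext [nan nan] mid [nan nan]
corner 251 213 [ 405.9 -129.4]
corner 214 252 [ 387.8 -295.4]
corner 260 286 [ 566.6 -316.9]
corner 295 243 [ 583.5 -153.6]
cam [ 892. -569.  989.]
side tube 86 mean [652.8 154.4  13.9] med [652.9 154.   14.3] dir 82.6 ext [-35.6  39.7] mid [653.1 156.4]
side foot 91 mean [456.2 179.6  38.7] med [456.  177.7  39. ] dir 82.2 ext [-44.5  49.8] mid [456.6 182.2]
side green 5072 mean [ 483.3 -226.2    2.8] med [ 481.  -228.1    2.8] dir 173.0 ext [-102.5   94.6] mid [ 487.2 -226.7]
side orange 278 mean [ 593.8 -239.9    3.2] med [ 593.4 -241.9    3.2] dir 82.7 ext [-83.   90.8] mid [ 594.3 -236. ]
corner 359 231 [ 596.4 -149.4]
corner 302 271 [ 401.2 -121.9]
corner 350 324 [ 377.2 -296.9]
corner 408 275 [ 573.4 -322.7]
cam [  58. -475.  848.]<stdin>:6: RuntimeWarning: Degrees of freedom <= 0 for slice
  c *= np.true_divide(1, fact)
  c *= np.true_divide(1, fact)
```

>>> send_rows --plan '[{"grip": 0.2, "offset": [40, -50, -10], "twist": [0, 0, -8]}, {"grip": 0.2, "offset": [70, -80, -20], "twist": [0, 0, -16]}, {"grip": 0.2, "offset": [100, -115, -35], "twist": [0, 0, -24]}, {"grip": 0.2, "offset": [130, -150, -50], "twist": [0, 0, -32]}, {"grip": 0.2, "offset": [160, -185, -65], "twist": [0, 0, -40]}, {"grip": 0.2, "offset": [190, -220, -80], "twist": [0, 0, -48]}, {"grip": 0.2, "offset": [220, -255, -95], "twist": [0, 0, -56]}, {"grip": 0.2, "offset": [250, -290, -105], "twist": [0, 0, -64]}]'

```text
clock: 0.95
position: [411.4, 234.0, 132.4]
orientation: [3.133, 0.237, -0.003]
wrist_force: [1.5, 0.7, -0.1]
grip_width: 53.3
```

>>> send_rows --plan '[{"grip": 0.2, "offset": [23, -26, -20], "twist": [0, 0, -8.2]}, {"grip": 0.2, "offset": [46, -52, -42], "twist": [0, 0, -16.4]}, {"grip": 0.2, "offset": [46, -52, -42], "twist": [0, 0, -16.4]}, {"grip": 0.2, "offset": [46, -52, -42], "twist": [0, 0, -16.4]}]'

```text
clock: 1.35
position: [457.2, 181.7, 90.0]
orientation: [-3.134, 0.212, 0.006]
wrist_force: [0.3, -0.5, -0.1]
grip_width: 52.2
```

```bash
cat > snap.py <<'E'
import sys
from cell import monitor,cams
from h import *
def snap(tag,names=("scene","side","wrist")):
    s=monitor.read_state(); print("clk",s["clock"],s["position"].round(1),s["orientation"].round(3),"F",s["wrist_force"].round(1),"M",s["moment"].round(2),"g",s["grip_width"])
    o={}
    for n in names:
        f=cams.grab_frame(n); pickle.dump(f,open(f"pics/{n}{tag}.pkl","wb")); o[n]=f
        cv2.imwrite(f"pics/{n}{tag}.png",f["pixels"][:,:,::-1])
    return s,o
def crop(f,X,name,half=(75,55),sc=5):
    u,v=proj(f,X)[0].astype(int); x0=max(u-half[0],0);y0=max(v-half[1],0)
    c=f["pixels"][y0:y0+2*half[1],x0:x0+2*half[0]]
    cv2.imwrite(name,cv2.resize(c,None,fx=sc,fy=sc,interpolation=cv2.INTER_CUBIC)[:,:,::-1]); print(name,"origin",x0,y0)
E
python3 - <<'E'
from snap import *
s,o=snap("1")
crop(o["side"],[480,180,40],"pics/side1c.png")
E
```

```text
clk 1.35 [457.2 181.7  90. ] [-3.134  0.212  0.006] F [ 0.3 -0.5 -0.1] M [-0.07  0.06  0.01] g 52.23894316341243
pics/side1c.png origin 170 129
```

View pics/side1c.png

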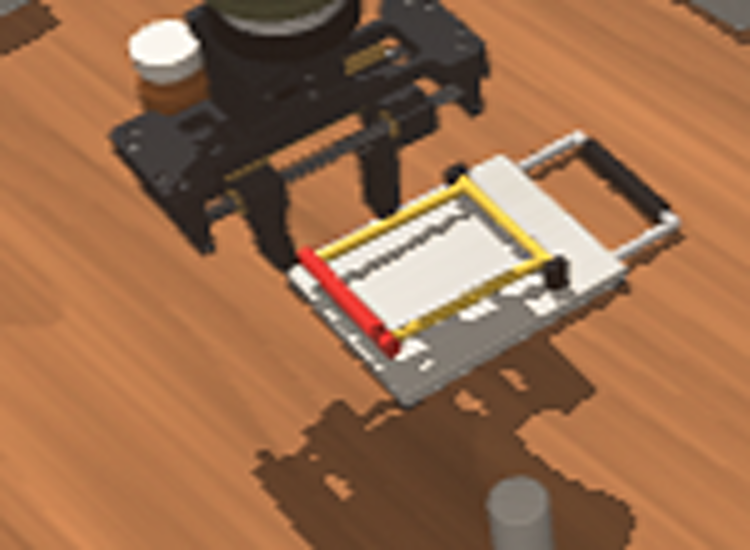

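View pics/wrist1.png

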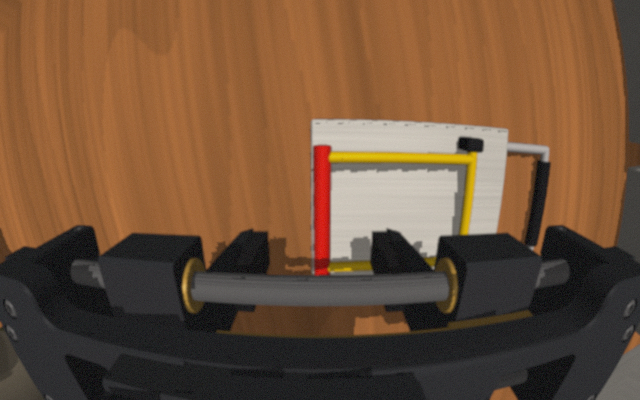

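The red bar is at column 322 in the wrist view, in the jaw plane, and its wires at rows 157 and 267 sit evenly around the predicted row 213. The tool is centred, so I'll descend.

>>> send_rows --plan '[{"grip": 0.2, "offset": [0.3, 0.3, -25], "twist": [0, 0, 0]}, {"grip": 0.2, "offset": [0.3, 0.3, -45], "twist": [0, 0, 0]}, {"grip": 0.2, "offset": [0.3, 0.3, -58], "twist": [0, 0, 0]}, {"grip": 0.2, "offset": [0.3, 0.3, -66], "twist": [0, 0, 0]}, {"grip": 0.2, "offset": [0.3, 0.3, -67], "twist": [0, 0, 0]}, {"grip": 0.2, "offset": [0.3, 0.3, -67], "twist": [0, 0, 0]}]'

```text
clock: 2.1
position: [457.3, 183.6, 24.6]
orientation: [-3.134, 0.207, 0.001]
wrist_force: [-0.4, -0.2, 1.3]
grip_width: 52.8
```

>>> send_rows --plan '[{"grip": -0.3, "offset": [0, 0, 0], "twist": [0, 0, 0]}, {"grip": -0.5, "offset": [0, 0, 0], "twist": [0, 0, 0]}, {"grip": -0.7, "offset": [0, 0, 0], "twist": [0, 0, 0]}, {"grip": -0.8, "offset": [0, 0, 0], "twist": [0, 0, 0]}, {"grip": -1, "offset": [0, 0, 0], "twist": [0, 0, 0]}, {"grip": -1, "offset": [0, 0, 0], "twist": [0, 0, 0]}, {"grip": -1, "offset": [0, 0, 0], "twist": [0, 0, 0]}, {"grip": -1, "offset": [0, 0, 0], "twist": [0, 0, 0]}]' --squeeze 5

```text
clock: 2.9
position: [457.5, 183.6, 24.7]
orientation: [-3.134, 0.207, 0.0]
wrist_force: [1.6, -0.3, -0.2]
grip_width: 11.3
```

>>> send_rows --plan '[{"grip": -1, "offset": [0.4, 0, 6], "twist": [0, 0, 0]}, {"grip": -1, "offset": [1, 0, 11], "twist": [0, 0, 0]}, {"grip": -1, "offset": [2, -0.3, 17], "twist": [0, 0, 0]}, {"grip": -1, "offset": [3.3, -0.4, 22], "twist": [0, 0, 0]}, {"grip": -1, "offset": [4.8, -0.6, 27.6], "twist": [0, 0, 0]}, {"grip": -1, "offset": [6.6, -0.9, 33], "twist": [0, 0, 0]}, {"grip": -1, "offset": [8.5, -1.2, 38], "twist": [0, 0, 0]}, {"grip": -1, "offset": [8.5, -1.2, 38], "twist": [0, 0, 0]}]'

```text
clock: 3.7
position: [466.4, 182.4, 63.4]
orientation: [-3.134, 0.207, -0.002]
wrist_force: [-2.3, -0.2, 1.8]
grip_width: 11.7
```

Run:
```python
from snap import *
s,o=snap("2",("side","scene"))
crop(o["side"],[520,180,40],"pics/side2c.png")
```

```text
clk 3.7 [466.4 182.4  63.4] [-3.134e+00  2.070e-01 -2.000e-03] F [-2.3 -0.2  1.8] M [ 0.03  0.42 -0.03] g 11.650244247094166
pics/side2c.png origin 180 121
```

View pics/side2c.png

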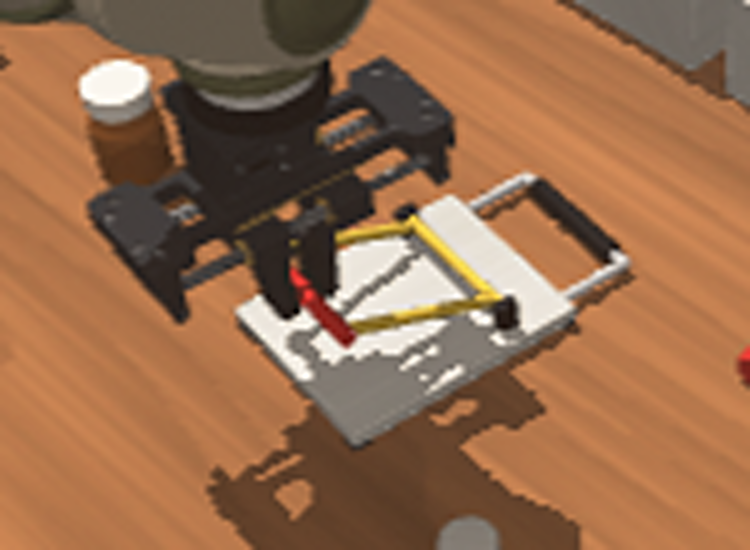

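The leg is partly raised with its bar in the fingers, and the chart is still flat. I'll continue along the arc.

>>> send_rows --plan '[{"grip": -1, "offset": [2.5, -0.3, 5], "twist": [0, 0, 0]}, {"grip": -1, "offset": [5, -0.6, 9.5], "twist": [0, 0, 0]}, {"grip": -1, "offset": [7.5, -1, 14], "twist": [0, 0, 0]}, {"grip": -1, "offset": [10.3, -1.4, 18.5], "twist": [0, 0, 0]}, {"grip": -1, "offset": [12, -1.6, 21], "twist": [0, 0, 0]}, {"grip": -1, "offset": [13.5, -1.8, 23], "twist": [0, 0, 0]}, {"grip": -1, "offset": [14.5, -1.9, 24.5], "twist": [0, 0, 0]}, {"grip": -1, "offset": [14.5, -1.9, 24.5], "twist": [0, 0, 0]}]'

```text
clock: 4.6
position: [480.9, 180.5, 87.6]
orientation: [-3.134, 0.207, -0.002]
wrist_force: [-2.7, -0.2, 2.8]
grip_width: 11.8
```

Run:
```python
from snap import *
s,o=snap("3",("side","scene"))
crop(o["side"],[520,180,40],"pics/side3c.png")
f=o["side"];P=world(f);hsv=cv2.cvtColor(f["pixels"],cv2.COLOR_RGB2HSV).astype(int);H,S,V=hsv[...,0],hsv[...,1],hsv[...,2]
m=((H<6)|(H>172))&(S>180)&(P[...,2]>60)&(P[...,0]>440)&(P[...,0]<520)&(P[...,1]>110)&(P[...,1]<250)
print(m.sum(),np.nanmean(P[m],0).round(1))
m=masks(f)["white"]&(P[...,2]>5)&(P[...,2]<40)&(P[...,0]>445)&(P[...,0]<625)&(P[...,1]>90)&(P[...,1]<260)
q=P[m];A=np.c_[q[:,:2],np.ones(len(q))];print(len(q),np.linalg.lstsq(A,q[:,2],rcond=None)[0])
```

```text
clk 4.6 [480.9 180.5  87.6] [-3.134e+00  2.070e-01 -2.000e-03] F [-2.7 -0.2  2.8] M [-0.    0.6  -0.03] g 11.761199948568288
pics/side3c.png origin 180 121
52 [476.6 157.   98.2]
1505 [-1.79148360e-03  1.10171598e-02  1.39312643e+01]
```

View pics/side3c.png

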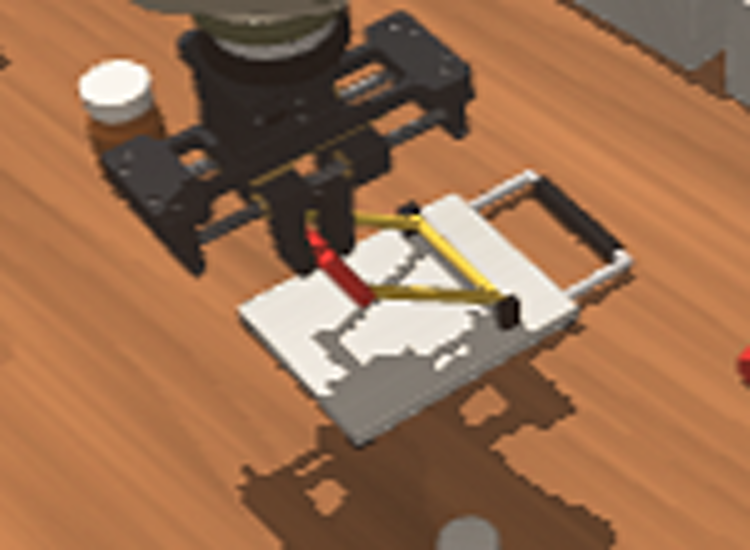

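>>> send_rows --plan '[{"grip": -1, "offset": [1.2, -0.2, 1.5], "twist": [0, 0, 0]}, {"grip": -1, "offset": [2.2, -0.3, 3], "twist": [0, 0, 0]}, {"grip": -1, "offset": [3.2, -0.4, 4.5], "twist": [0, 0, 0]}, {"grip": -1, "offset": [3.2, -0.4, 4.5], "twist": [0, 0, 0]}, {"grip": -1, "offset": [3.2, -0.4, 4.5], "twist": [0, 0, 0]}]'

```text
clock: 5.2
position: [484.2, 180.1, 91.9]
orientation: [-3.134, 0.207, -0.002]
wrist_force: [-0.6, -0.0, -2.3]
grip_width: 12.0
```

Run:
```python
from snap import *
s,o=snap("4",("side","scene"))
crop(o["side"],[520,180,40],"pics/side4c.png")
f=o["side"];P=world(f);hsv=cv2.cvtColor(f["pixels"],cv2.COLOR_RGB2HSV).astype(int);H,S,V=hsv[...,0],hsv[...,1],hsv[...,2]
m=((H<6)|(H>172))&(S>180)&(P[...,2]>60)&(P[...,0]>440)&(P[...,0]<520)&(P[...,1]>110)&(P[...,1]<250)
print(m.sum(),np.nanmean(P[m],0).round(1))
m=masks(f)["white"]&(P[...,2]>5)&(P[...,2]<40)&(P[...,0]>445)&(P[...,0]<625)&(P[...,1]>90)&(P[...,1]<260)
q=P[m];A=np.c_[q[:,:2],np.ones(len(q))];print(len(q),np.linalg.lstsq(A,q[:,2],rcond=None)[0])
```

```text
clk 5.2 [484.2 180.1  91.9] [-3.134e+00  2.070e-01 -2.000e-03] F [-0.6 -0.  -2.3] M [-0.05  0.28  0.  ] g 11.997530070556984
pics/side4c.png origin 180 121
57 [480.5 157.2 102. ]
1507 [-1.36685719e-02  1.30977587e-02  2.10900953e+01]
```

View pics/side4c.png

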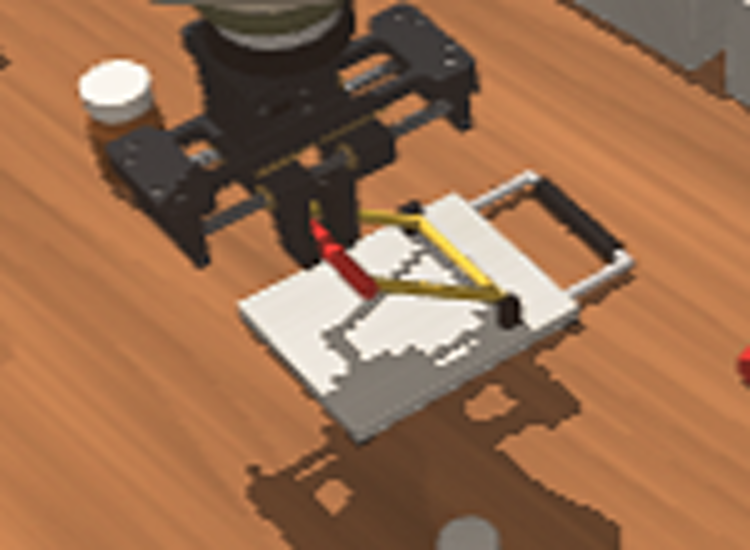

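The force is now 2.3 N downward on the tool and the plane slope has shifted by about 0.012, so the leg is on its stop and the bottom edge has just begun to lift. I'll lower slightly and release.

>>> send_rows --plan '[{"grip": -1, "offset": [-0.6, 0, -1.2], "twist": [0, 0, 0]}, {"grip": -0.5, "offset": [-0.6, 0, -1.2], "twist": [0, 0, 0]}, {"grip": 0, "offset": [-0.6, 0, -1.2], "twist": [0, 0, 0]}, {"grip": 0, "offset": [-0.6, 0, -1.2], "twist": [0, 0, 0]}, {"grip": 0, "offset": [-0.6, 0, 10], "twist": [0, 0, 0]}, {"grip": 0, "offset": [0, 0, 40], "twist": [0, 0, 0]}, {"grip": 0, "offset": [0, 0, 70], "twist": [0, 0, 0]}, {"grip": 0.2, "offset": [0, 0, 80], "twist": [0, 0, 0]}]'

```text
clock: 6.1
position: [485.3, 180.3, 175.3]
orientation: [-3.133, 0.206, -0.011]
wrist_force: [-0.1, -0.4, 0.0]
grip_width: 50.0
```

>>> send_rows --plan '[{"grip": 0, "offset": [40, -6, 0], "twist": [0, 0, 0]}, {"grip": 0, "offset": [80, -12, 0], "twist": [0, 0, 0]}, {"grip": 0, "offset": [120, -18, -20], "twist": [0, 0, 0]}, {"grip": 0, "offset": [150, -22, -40], "twist": [0, 0, 0]}, {"grip": 0, "offset": [171, -25, -60], "twist": [0, 0, 0]}, {"grip": 0, "offset": [171, -25, -70], "twist": [0, 0, 0]}, {"grip": 0, "offset": [171, -25, -70], "twist": [0, 0, 0]}]'

```text
clock: 6.8
position: [655.0, 155.3, 103.4]
orientation: [-3.133, 0.207, -0.005]
wrist_force: [-0.1, -0.0, -0.6]
grip_width: 44.2
```

Run:
```python
from snap import *
s,o=snap("5")
crop(o["side"],[580,170,40],"pics/side5c.png")
f=o["side"];P=world(f);hsv=cv2.cvtColor(f["pixels"],cv2.COLOR_RGB2HSV).astype(int);H,S,V=hsv[...,0],hsv[...,1],hsv[...,2]
m=((H<6)|(H>172))&(S>180)&(P[...,2]>60)&(P[...,0]>440)&(P[...,0]<520)&(P[...,1]>110)&(P[...,1]<250)
print(m.sum(),np.nanmean(P[m],0).round(1))
```

```text
clk 6.8 [655.  155.3 103.4] [-3.133  0.207 -0.005] F [-0.1 -0.  -0.6] M [-0.04  0.07 -0.  ] g 44.24041606596918
pics/side5c.png origin 198 113
98 [480.9 176.4 100.1]
```

View pics/side5c.png

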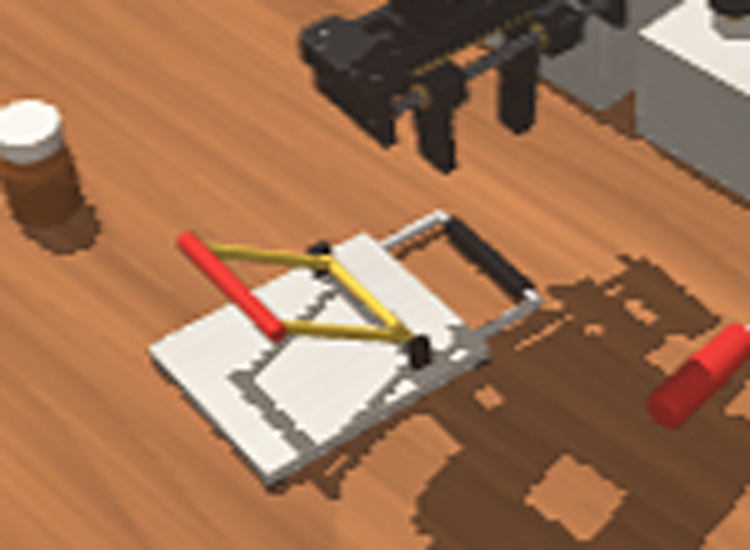

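View pics/wrist5.png

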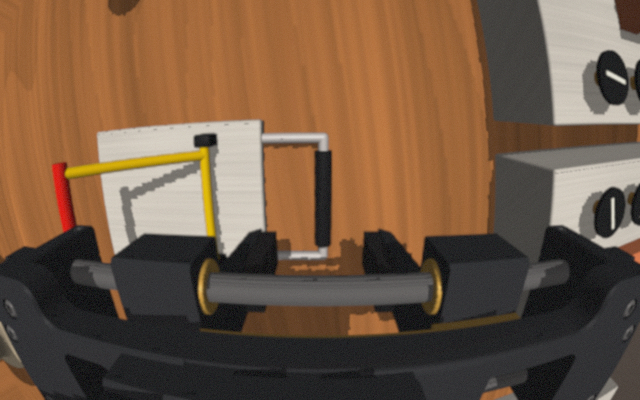

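The leg is open and the chart lies flat. The tube is at column 323, rows 150–246, about 2–3 mm towards +x of the jaw centre. I'll descend onto it.

>>> send_rows --plan '[{"grip": 0, "offset": [2, 0, -30], "twist": [0, 0, 0]}, {"grip": 0, "offset": [2, 0, -60], "twist": [0, 0, 0]}, {"grip": 0, "offset": [2, 0, -80], "twist": [0, 0, 0]}, {"grip": 0, "offset": [2, 0, -92], "twist": [0, 0, 0]}, {"grip": 0, "offset": [2, 0, -99], "twist": [0, 0, 0]}, {"grip": 0, "offset": [2, 0, -99.5], "twist": [0, 0, 0]}, {"grip": 0, "offset": [2, 0, -99.5], "twist": [0, 0, 0]}]'

```text
clock: 7.65
position: [658.3, 155.8, 8.4]
orientation: [-3.132, 0.205, -0.016]
wrist_force: [-0.1, 0.4, 0.0]
grip_width: 44.1
```

>>> send_rows --plan '[{"grip": -0.3, "offset": [0, 0, 0], "twist": [0, 0, 0]}, {"grip": -0.5, "offset": [0, 0, 0], "twist": [0, 0, 0]}, {"grip": -0.7, "offset": [0, 0, 0], "twist": [0, 0, 0]}, {"grip": -1, "offset": [0, 0, 0], "twist": [0, 0, 0]}, {"grip": -1, "offset": [0, 0, 0], "twist": [0, 0, 0]}, {"grip": -1, "offset": [0, 0, 0], "twist": [0, 0, 0]}, {"grip": -1, "offset": [0, 0, 0], "twist": [0, 0, 0]}]' --squeeze 20

```text
clock: 8.35
position: [658.4, 155.8, 8.6]
orientation: [-3.132, 0.205, -0.017]
wrist_force: [0.6, -0.6, 1.3]
grip_width: 12.9
```

The TCP stopped at z = 8.6, so the tips are only at the tube's equator. I'll open, go lower and grip again.

>>> send_rows --plan '[{"grip": -0.4, "offset": [0, 0, 0], "twist": [0, 0, 0]}, {"grip": -0.1, "offset": [0, 0, 0], "twist": [0, 0, 0]}, {"grip": -0.1, "offset": [-1.5, 0, -3], "twist": [0, 0, 0]}, {"grip": -0.1, "offset": [-1.5, 0, -5], "twist": [0, 0, 0]}, {"grip": -0.1, "offset": [-1.5, 0, -6], "twist": [0, 0, 0]}, {"grip": -0.1, "offset": [-1.5, 0, -6], "twist": [0, 0, 0]}, {"grip": -0.1, "offset": [-1.5, 0, -6], "twist": [0, 0, 0]}]'

```text
clock: 9.05
position: [656.9, 155.8, 2.6]
orientation: [-3.132, 0.205, -0.017]
wrist_force: [-0.1, -0.3, -0.2]
grip_width: 39.6
```

>>> send_rows --plan '[{"grip": -0.3, "offset": [0, 0, 0], "twist": [0, 0, 0]}, {"grip": -0.5, "offset": [0, 0, 0], "twist": [0, 0, 0]}, {"grip": -0.7, "offset": [0, 0, 0], "twist": [0, 0, 0]}, {"grip": -1, "offset": [0, 0, 0], "twist": [0, 0, 0]}, {"grip": -1, "offset": [0, 0, 0], "twist": [0, 0, 0]}, {"grip": -1, "offset": [0, 0, 0], "twist": [0, 0, 0]}, {"grip": -1, "offset": [0, 0, 0], "twist": [0, 0, 0]}]' --squeeze 30

```text
clock: 9.75
position: [657.2, 155.8, 2.7]
orientation: [-3.132, 0.205, -0.018]
wrist_force: [1.4, -0.3, -0.3]
grip_width: 13.0
```

>>> send_rows --plan '[{"grip": -1, "offset": [-1, 0, 15], "twist": [0, 0, 0]}, {"grip": -1, "offset": [-3, 0.4, 35], "twist": [0, 0, 0]}, {"grip": -1, "offset": [-7.5, 1, 55], "twist": [0, 0, 0]}, {"grip": -1, "offset": [-14, 1.9, 75], "twist": [0, 0, 0]}, {"grip": -1, "offset": [-23, 3.1, 95], "twist": [0, 0, 0]}, {"grip": -1, "offset": [-34, 4.6, 114], "twist": [0, 0, 0]}, {"grip": -1, "offset": [-47, 6.3, 132], "twist": [0, 0, 0]}, {"grip": -1, "offset": [-62, 8.3, 149], "twist": [0, 0, 0]}]'

```text
clock: 10.55
position: [593.9, 164.2, 153.0]
orientation: [-3.132, 0.205, -0.015]
wrist_force: [-0.8, 0.6, -3.8]
grip_width: 13.3
```

Run:
```python
from snap import *
s,o=snap("6",("side",))
```

```text
clk 10.55 [593.9 164.2 153. ] [-3.132  0.205 -0.015] F [-0.8  0.6 -3.8] M [-0.07  0.23 -0.02] g 13.271704835876589
```

View pics/side6.png

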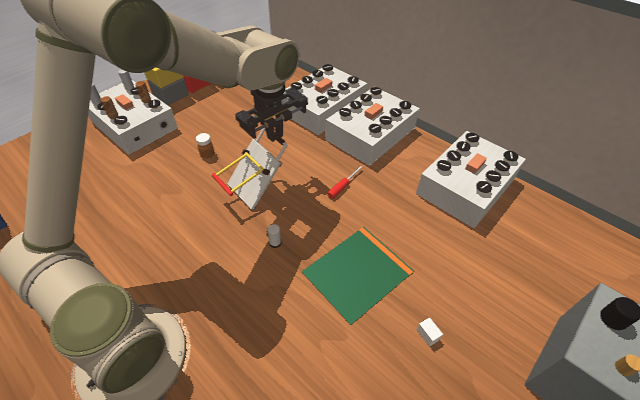

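The chart is swinging up about its bottom edge, held by the handle. I'll continue the arc, then lift clear.

>>> send_rows --plan '[{"grip": -1, "offset": [-14, 1.9, 14], "twist": [0, 0, 0]}, {"grip": -1, "offset": [-30, 4, 27], "twist": [0, 0, 0]}, {"grip": -1, "offset": [-47, 6.3, 38], "twist": [0, 0, 0]}, {"grip": -1, "offset": [-65, 8.7, 48], "twist": [0, 0, 0]}, {"grip": -1, "offset": [-82, 11, 58], "twist": [0, 0, 0]}, {"grip": -1, "offset": [-98, 13, 68], "twist": [0, 0, 0]}, {"grip": -1, "offset": [-110, 14.7, 80], "twist": [0, 0, 0]}, {"grip": -1, "offset": [-115, 15.4, 95], "twist": [0, 0, 0]}]'

```text
clock: 11.4
position: [476.3, 180.4, 251.4]
orientation: [-3.132, 0.203, -0.017]
wrist_force: [-0.1, -0.3, -4.2]
grip_width: 12.8
```

>>> send_rows --plan '[{"grip": -1, "offset": [0, 0, 15], "twist": [0, 0, 0]}, {"grip": -1, "offset": [0, 0, 30], "twist": [0, 0, 0]}, {"grip": -1, "offset": [0, 0, 45], "twist": [0, 0, 0]}, {"grip": -1, "offset": [0, 0, 60], "twist": [0, 0, 0]}, {"grip": -1, "offset": [0, 0, 75], "twist": [0, 0, 0]}, {"grip": -1, "offset": [0, 0, 88], "twist": [0, 0, 0]}, {"grip": -1, "offset": [0, 0, 95], "twist": [0, 0, 0]}, {"grip": -1, "offset": [0, 0, 95], "twist": [0, 0, 0]}]'

```text
clock: 12.2
position: [476.2, 180.4, 347.2]
orientation: [-3.132, 0.203, -0.018]
wrist_force: [-0.3, -0.2, -5.3]
grip_width: 12.8
```

Run:
```python
from snap import *
s,o=snap("7",("side",))
```

```text
clk 12.2 [476.2 180.4 347.2] [-3.132  0.203 -0.018] F [-0.3 -0.2 -5.3] M [-0.13  0.12  0.02] g 12.813913391197248
```

View pics/side7.png

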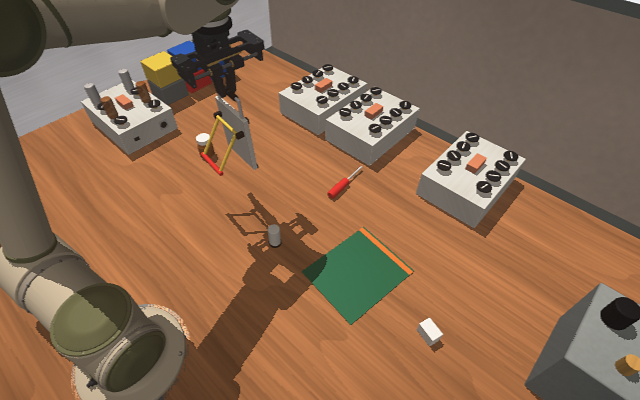

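It hangs plumb, with the back and leg facing the robot and the bottom about 145 mm up. I'll carry it to the mat, ramping the speed.

>>> send_rows --plan '[{"grip": -1, "offset": [1, -4, 0], "twist": [0, 0, 0]}, {"grip": -1, "offset": [2, -12, 0], "twist": [0, 0, 0]}, {"grip": -1, "offset": [4, -25, 0], "twist": [0, 0, 0]}, {"grip": -1, "offset": [7, -42, 0], "twist": [0, 0, 0]}, {"grip": -1, "offset": [11, -62, 0], "twist": [0, 0, 0]}, {"grip": -1, "offset": [15, -84, 0], "twist": [0, 0, 0]}, {"grip": -1, "offset": [19, -106, 0], "twist": [0, 0, 0]}, {"grip": -1, "offset": [23, -128, 0], "twist": [0, 0, 0]}]'

```text
clock: 13.05
position: [499.0, 50.4, 346.1]
orientation: [-3.132, 0.204, -0.015]
wrist_force: [0.4, 0.5, -4.7]
grip_width: 13.0
```

>>> send_rows --plan '[{"grip": -1, "offset": [4, -22, 0], "twist": [0, 0, 0]}, {"grip": -1, "offset": [8, -44, 0], "twist": [0, 0, 0]}, {"grip": -1, "offset": [12, -66, 0], "twist": [0, 0, 0]}, {"grip": -1, "offset": [16, -88, 0], "twist": [0, 0, 0]}, {"grip": -1, "offset": [20, -110, 0], "twist": [0, 0, 0]}, {"grip": -1, "offset": [24, -132, 0], "twist": [0, 0, 0]}, {"grip": -1, "offset": [28, -154, 0], "twist": [0, 0, 0]}, {"grip": -1, "offset": [32, -176, 0], "twist": [0, 0, 0]}]'

```text
clock: 13.85
position: [530.7, -127.6, 345.9]
orientation: [-3.132, 0.206, -0.015]
wrist_force: [0.5, 0.2, -4.4]
grip_width: 13.0
```

Remaining to the hang point (547, −230) is about (+16, −102).

>>> send_rows --plan '[{"grip": -1, "offset": [3, -22, 0], "twist": [0, 0, 0]}, {"grip": -1, "offset": [6, -42, 0], "twist": [0, 0, 0]}, {"grip": -1, "offset": [9, -60, 0], "twist": [0, 0, 0]}, {"grip": -1, "offset": [12, -76, -2], "twist": [0, 0, 0]}, {"grip": -1, "offset": [14, -88, -6], "twist": [0, 0, 0]}, {"grip": -1, "offset": [16, -97, -15], "twist": [0, 0, 0]}, {"grip": -1, "offset": [17, -102, -28], "twist": [0, 0, 0]}, {"grip": -1, "offset": [17, -103, -40], "twist": [0, 0, 0]}]'

```text
clock: 14.65
position: [547.7, -231.0, 304.4]
orientation: [-3.132, 0.206, -0.013]
wrist_force: [0.6, -0.5, -4.6]
grip_width: 12.9
```

>>> send_rows --plan '[{"grip": -1, "offset": [0, 0, -12], "twist": [0, 0, 0]}, {"grip": -1, "offset": [0, 0, -24], "twist": [0, 0, 0]}, {"grip": -1, "offset": [0, 0, -36], "twist": [0, 0, 0]}, {"grip": -1, "offset": [0, 0, -46], "twist": [0, 0, 0]}, {"grip": -1, "offset": [0, 0, -54], "twist": [0, 0, 0]}, {"grip": -1, "offset": [0, 0, -60], "twist": [0, 0, 0]}, {"grip": -1, "offset": [0, 0, -60], "twist": [0, 0, 0]}, {"grip": -1, "offset": [0, 0, -60], "twist": [0, 0, 0]}]'

```text
clock: 15.45
position: [547.9, -231.1, 244.8]
orientation: [-3.132, 0.206, -0.014]
wrist_force: [0.3, 0.5, -5.3]
grip_width: 13.2
```

Run:
```python
from snap import *
s,o=snap("8",("side","scene"))
for n in o:
    f=o[n];P=world(f);hsv=cv2.cvtColor(f["pixels"],cv2.COLOR_RGB2HSV).astype(int);H,S,V=hsv[...,0],hsv[...,1],hsv[...,2]
    reg=(P[...,0]>420)&(P[...,0]<600)&(P[...,1]>-310)&(P[...,1]<-150)
    m=((H<6)|(H>172))&(S>180)&(P[...,2]>20)&reg;q=P[m]
    print(n,"foot",m.sum(),q.mean(0).round(1),np.percentile(q[:,1],[2,98]))
    m=(masks(f)["white"])&(P[...,2]>15)&(P[...,2]<230)&reg; q=P[m]
    print("panel",len(q),np.percentile(q,[1,50,99],axis=0).round(1)) if len(q) else None
```

```text
clk 15.45 [ 547.9 -231.1  244.8] [-3.132  0.206 -0.014] F [ 0.3  0.5 -5.3] M [-0.11  0.05 -0.  ] g 13.183792516051385
side foot 170 [ 469.6 -220.6   77.7] [-266.17378133 -175.0357708 ]
panel 1376 [[ 537.4 -294.8   49.2]
 [ 546.8 -244.5  139.4]
 [ 559.5 -173.7  205.3]]
scene foot 33 [ 474.1 -218.7   75.1] [-257.6277825  -190.14370859]
panel 73 [[ 544.  -294.2  150.7]
 [ 551.5 -237.9  203.6]
 [ 558.9 -214.   206.6]]
```

View pics/side8.png

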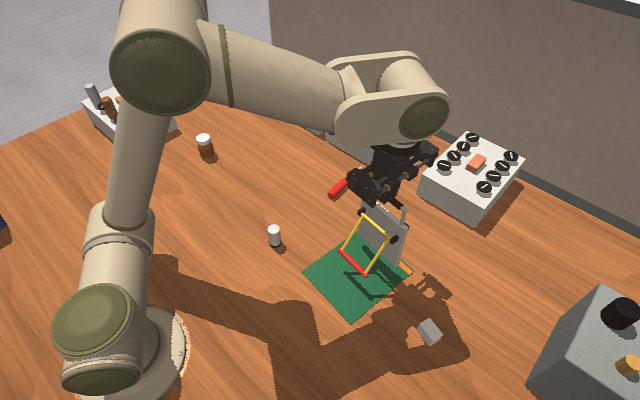

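View pics/scene8.png

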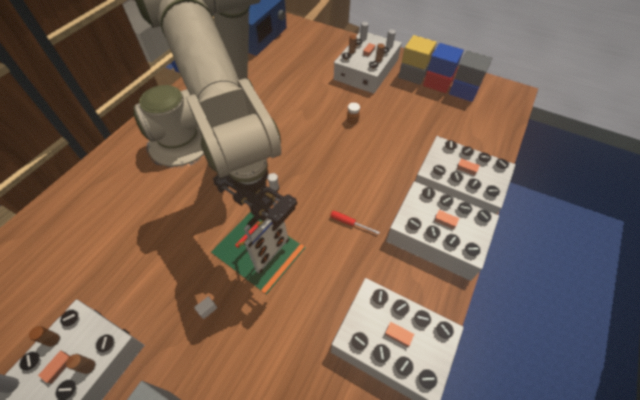

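It hangs level over the mat, with the face towards the stripe. I'll lower it gently until it touches.

>>> send_rows --plan '[{"grip": -1, "offset": [0, 0, -8], "twist": [0, 0, 0]}, {"grip": -1, "offset": [0, 0, -16], "twist": [0, 0, 0]}, {"grip": -1, "offset": [0, 0, -23], "twist": [0, 0, 0]}, {"grip": -1, "offset": [0, 0, -29], "twist": [0, 0, 0]}, {"grip": -1, "offset": [0, 0, -33], "twist": [0, 0, 0]}, {"grip": -1, "offset": [0, 0, -35], "twist": [0, 0, 0]}, {"grip": -1, "offset": [0, 0, -36], "twist": [0, 0, 0]}, {"grip": -1, "offset": [0, 0, -36], "twist": [0, 0, 0]}]'

```text
clock: 16.35
position: [548.0, -231.2, 209.1]
orientation: [-3.133, 0.206, -0.015]
wrist_force: [1.0, 0.4, -3.8]
grip_width: 13.0
```

>>> send_rows --plan '[{"grip": -1, "offset": [0, 0, -0.5], "twist": [0, 0, 0]}, {"grip": -1, "offset": [0, 0, -1], "twist": [0, 0, 0]}, {"grip": -1, "offset": [0, 0, -1.5], "twist": [0, 0, 0]}, {"grip": -1, "offset": [0, 0, -2], "twist": [0, 0, 0]}, {"grip": -1, "offset": [0, 0, -2], "twist": [0, 0, 0]}]'

```text
clock: 16.85
position: [547.9, -231.2, 207.0]
orientation: [-3.133, 0.206, -0.015]
wrist_force: [-0.6, -0.0, -4.7]
grip_width: 13.0
```

>>> send_rows --plan '[{"grip": -1, "offset": [0, 0, -0.5], "twist": [0, 0, 0]}, {"grip": -1, "offset": [0, 0, -1], "twist": [0, 0, 0]}, {"grip": -1, "offset": [0, 0, -1.5], "twist": [0, 0, 0]}, {"grip": -1, "offset": [0, 0, -1.5], "twist": [0, 0, 0]}]'

```text
clock: 17.25
position: [547.9, -231.1, 205.4]
orientation: [-3.132, 0.206, -0.015]
wrist_force: [-0.7, -0.2, -5.0]
grip_width: 12.7
```

>>> send_rows --plan '[{"grip": -1, "offset": [0, 0, -0.5], "twist": [0, 0, 0]}, {"grip": -1, "offset": [0, 0, -1], "twist": [0, 0, 0]}, {"grip": -1, "offset": [0, 0, -1.5], "twist": [0, 0, 0]}, {"grip": -1, "offset": [0, 0, -1.5], "twist": [0, 0, 0]}]'

```text
clock: 17.65
position: [548.2, -231.3, 204.7]
orientation: [-3.133, 0.206, -0.017]
wrist_force: [-0.4, 0.1, 1.6]
grip_width: 13.2
```

Run:
```python
from snap import *
s,o=snap("9",("side",))
crop(o["side"],[510,-225,80],"pics/side9c.png")
```

```text
clk 17.65 [ 548.2 -231.3  204.7] [-3.133  0.206 -0.017] F [-0.4  0.1  1.6] M [-0.09  0.16 -0.  ] g 13.241629748109357
pics/side9c.png origin 289 196
```

View pics/side9c.png

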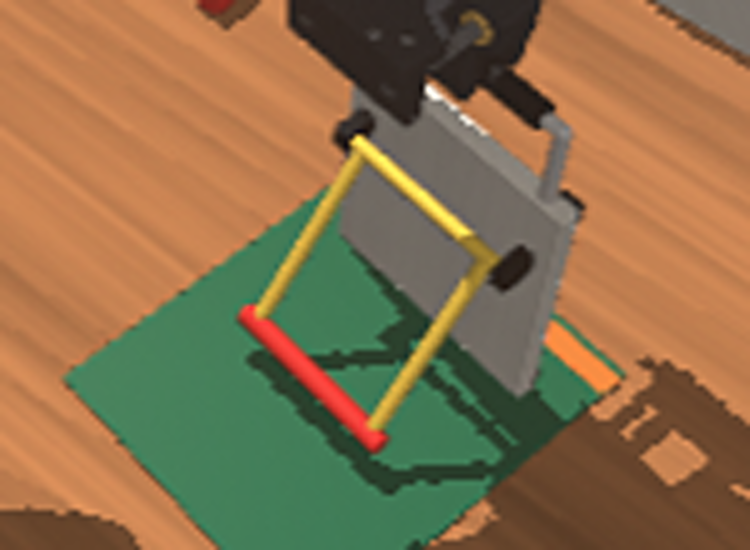

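The edge is on the mat: the force went from −5 to +1.6 N. Next I'll swing the handle back along the arc until the foot bar lands.

>>> send_rows --plan '[{"grip": -1, "offset": [-4, 0.5, 0.2], "twist": [0, 0, 0]}, {"grip": -1, "offset": [-8, 1.1, 0.2], "twist": [0, 0, 0]}, {"grip": -1, "offset": [-12, 1.6, 0.1], "twist": [0, 0, 0]}, {"grip": -1, "offset": [-16, 2.1, 0], "twist": [0, 0, 0]}, {"grip": -1, "offset": [-21, 2.8, -0.4], "twist": [0, 0, 0]}, {"grip": -1, "offset": [-26, 3.5, -0.9], "twist": [0, 0, 0]}, {"grip": -1, "offset": [-26, 3.5, -0.9], "twist": [0, 0, 0]}]'

```text
clock: 18.4
position: [521.6, -227.7, 203.8]
orientation: [-3.133, 0.206, -0.016]
wrist_force: [1.3, 0.2, -4.0]
grip_width: 13.0
```

Run:
```python
from snap import *
s,o=snap("10",("side",))
crop(o["side"],[510,-225,80],"pics/side10c.png")
```

```text
clk 18.4 [ 521.6 -227.7  203.8] [-3.133  0.206 -0.016] F [ 1.3  0.2 -4. ] M [-0.07  0.11 -0.02] g 12.973801343463938
pics/side10c.png origin 289 196
```

View pics/side10c.png

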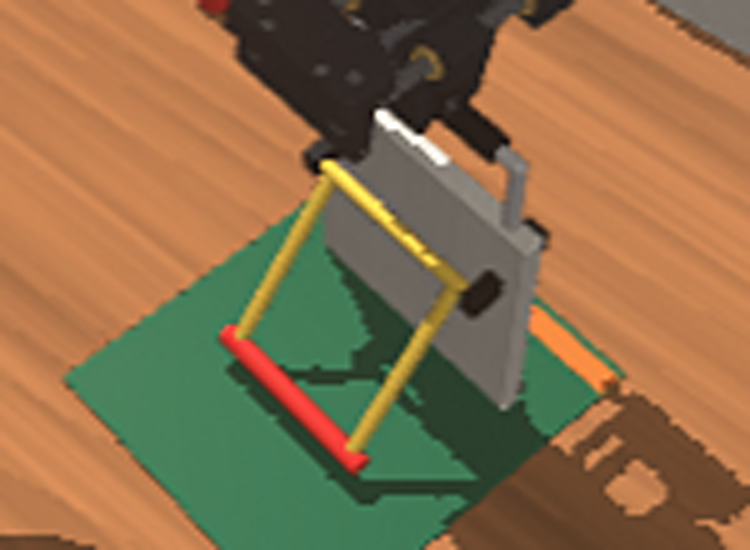

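The chart is tilting, but the edge slid about 8 mm because it was lightly loaded. I'll press slightly more while continuing.

>>> send_rows --plan '[{"grip": -1, "offset": [0, 0, -0.7], "twist": [0, 0, 0]}, {"grip": -1, "offset": [0, 0, -1.2], "twist": [0, 0, 0]}, {"grip": -1, "offset": [-4, 0.5, -1.8], "twist": [0, 0, 0]}, {"grip": -1, "offset": [-8, 1.1, -2.5], "twist": [0, 0, 0]}, {"grip": -1, "offset": [-12, 1.6, -3.2], "twist": [0, 0, 0]}, {"grip": -1, "offset": [-16, 2.1, -4], "twist": [0, 0, 0]}, {"grip": -1, "offset": [-16, 2.1, -4], "twist": [0, 0, 0]}]'

```text
clock: 19.15
position: [506.1, -225.9, 201.3]
orientation: [-3.135, 0.206, -0.02]
wrist_force: [-0.8, 1.2, 7.7]
grip_width: 13.0
```

```bash
cat > st.py <<'E'
from snap import *
def stand(tag):
    s,o=snap(tag,("side","scene"))
    crop(o["side"],[510,-225,80],f"pics/side{tag}c.png")
    for n in o:
        f=o[n];P=world(f);hsv=cv2.cvtColor(f["pixels"],cv2.COLOR_RGB2HSV).astype(int);H,S,V=hsv[...,0],hsv[...,1],hsv[...,2]
        reg=(P[...,0]>380)&(P[...,0]<600)&(P[...,1]>-310)&(P[...,1]<-140)
        m=((H<6)|(H>172))&(S>180)&(P[...,2]>4)&(P[...,2]<60)&reg;q=P[m]
        print(n,"foot surf",m.sum(),q.mean(0).round(1))
        m=(S<60)&(V>70)&(P[...,2]>12)&(P[...,2]<155)&reg; q=P[m]
        A=np.c_[q[:,1:],np.ones(len(q))]
        for _ in range(5):
            c=np.linalg.lstsq(A,q[:,0],rcond=None)[0]; r=abs(q[:,0]-A@c); k=r<6; A,q=A[k],q[k]
        print(" panel",len(q),"lean(dx/dz)",-c[1],"x at z=3,y=-225:",c@[-225,3,1],"dx/dy",c[0])
E
python3 -c "
from st import *
stand('11')"
```

```text
clk 19.15 [ 506.1 -225.9  201.3] [-3.135  0.206 -0.02 ] F [-0.8  1.2  7.7] M [ 0.19  0.36 -0.03] g 13.004741995014124
pics/side11c.png origin 289 196
side foot surf 149 [ 455.9 -219.6   20.4]
 panel 697 lean(dx/dz) 0.2116087930051469 x at z=3,y=-225: 543.1475066013423 dx/dy 0.12072657455151303
scene foot surf 1 [ 453.9 -265.4   20.9]
 panel 906 lean(dx/dz) 0.20652757726922655 x at z=3,y=-225: 556.2870131742709 dx/dy 0.14089438699541892
```

View pics/side11c.png

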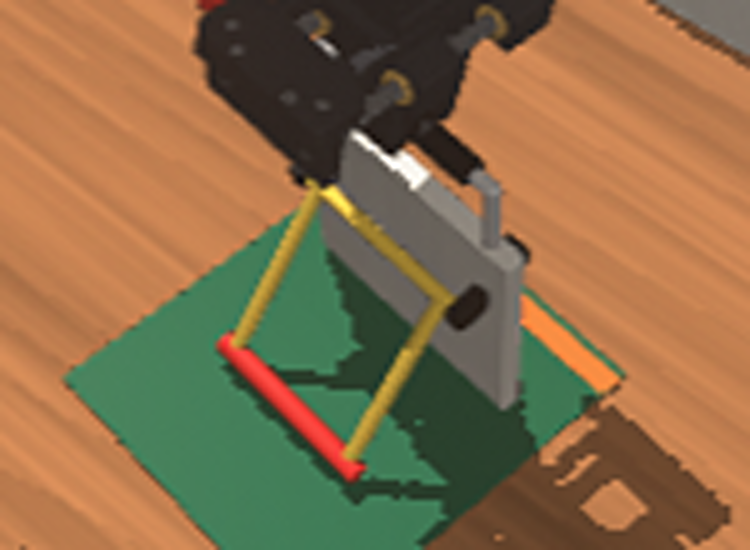

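The lean is about 0.21 rad and the edge is holding at x ≈ 543. The final stretch is roughly (−16, +2, −3.5).

>>> send_rows --plan '[{"grip": -1, "offset": [-3, 0.4, -0.3], "twist": [0, 0, 0]}, {"grip": -1, "offset": [-6, 0.8, -0.8], "twist": [0, 0, 0]}, {"grip": -1, "offset": [-9, 1.2, -1.5], "twist": [0, 0, 0]}, {"grip": -1, "offset": [-12, 1.6, -2.2], "twist": [0, 0, 0]}, {"grip": -1, "offset": [-15, 2, -3], "twist": [0, 0, 0]}, {"grip": -1, "offset": [-16, 2.1, -3.4], "twist": [0, 0, 0]}, {"grip": -1, "offset": [-16, 2.1, -3.4], "twist": [0, 0, 0]}]'

```text
clock: 19.95
position: [490.2, -223.9, 198.3]
orientation: [3.134, -0.206, 0.021]
wrist_force: [-2.4, 0.3, 3.9]
grip_width: 12.3
```

```bash
python3 -c "
from st import *
stand('12')"
```

```text
clk 19.95 [ 490.2 -223.9  198.3] [ 3.134 -0.206  0.021] F [-2.4  0.3  3.9] M [0.01 0.42 0.02] g 12.342544492190818
pics/side12c.png origin 289 196
side foot surf 147 [ 452.8 -219.7   14.5]
 panel 545 lean(dx/dz) 0.2850149494273122 x at z=3,y=-225: 541.0783885875976 dx/dy 0.11890405035304831
scene foot surf 0 [nan nan nan]
 panel 1065 lean(dx/dz) 0.2811451283895341 x at z=3,y=-225: 554.4437076455891 dx/dy 0.1364931231585677st.py:9: RuntimeWarning: Mean of empty slice.
  print(n,"foot surf",m.sum(),q.mean(0).round(1))
  ret = um.true_divide(
```

View pics/side12c.png

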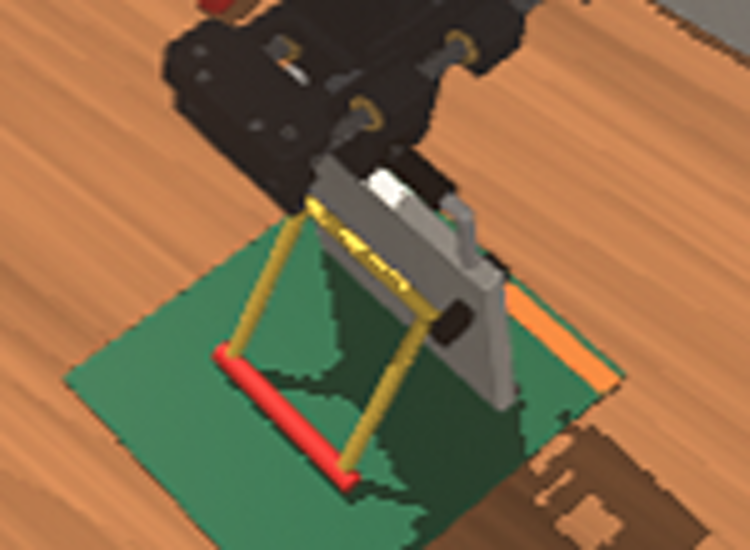

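The lean is about 0.28 rad and the foot bar centre is about 9 mm up, so it is seated on the mat. I'll take off the preload and open.

>>> send_rows --plan '[{"grip": -1, "offset": [-0.5, 0, 0.2], "twist": [0, 0, 0]}, {"grip": -1, "offset": [-0.8, 0, 0.3], "twist": [0, 0, 0]}, {"grip": -0.6, "offset": [-0.8, 0, 0.3], "twist": [0, 0, 0]}, {"grip": -0.4, "offset": [-0.8, 0, 0.3], "twist": [0, 0, 0]}, {"grip": -0.1, "offset": [-0.8, 0, 0.3], "twist": [0, 0, 0]}, {"grip": -0.1, "offset": [-0.8, 0, 0.3], "twist": [0, 0, 0]}, {"grip": -0.1, "offset": [-0.8, 0, 0.3], "twist": [0, 0, 0]}]'

```text
clock: 20.75
position: [489.5, -223.9, 198.6]
orientation: [3.134, -0.206, 0.021]
wrist_force: [-0.1, 0.2, -0.4]
grip_width: 39.8
```

```bash
python3 -W ignore -c "
from st import *
stand('13')"
```

```text
clk 20.75 [ 489.5 -223.9  198.6] [ 3.134 -0.206  0.021] F [-0.1  0.2 -0.4] M [-0.07  0.11  0.03] g 39.78341525443328
pics/side13c.png origin 289 196
side foot surf 149 [ 453.6 -218.3   13.1]
 panel 470 lean(dx/dz) 0.30017453377644543 x at z=3,y=-225: 540.9146801062778 dx/dy 0.11681902064497904
scene foot surf 0 [nan nan nan]
 panel 1093 lean(dx/dz) 0.2993572140519314 x at z=3,y=-225: 554.640741524275 dx/dy 0.1379025620819772
```

View pics/side13c.png

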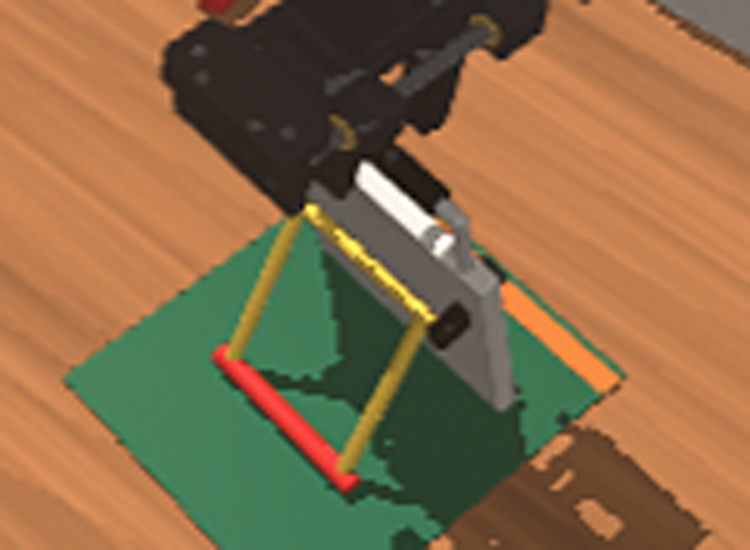

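It's standing free at a lean of about 0.29 rad. I'll retract straight up.

>>> send_rows --plan '[{"grip": -0.1, "offset": [0, 0, 5], "twist": [0, 0, 0]}, {"grip": -0.1, "offset": [0, 0, 15], "twist": [0, 0, 0]}, {"grip": -0.1, "offset": [0, 0, 30], "twist": [0, 0, 0]}, {"grip": -0.1, "offset": [0, 0, 55], "twist": [0, 0, 0]}, {"grip": -0.1, "offset": [-10, 0, 90], "twist": [0, 0, 0]}, {"grip": -0.1, "offset": [-20, 0, 130], "twist": [0, 0, 0]}, {"grip": -0.1, "offset": [-20, 0, 150], "twist": [0, 0, 0]}, {"grip": -0.1, "offset": [-20, 0, 150], "twist": [0, 0, 0]}]'

```text
clock: 21.65
position: [469.8, -224.3, 352.3]
orientation: [3.13, -0.206, 0.03]
wrist_force: [0.5, 0.5, 0.5]
grip_width: 39.5
```

```bash
python3 -W ignore -c "
from st import *
stand('14')"
```

```text
clk 21.65 [ 469.8 -224.3  352.3] [ 3.13  -0.206  0.03 ] F [0.5 0.5 0.5] M [-0.09  0.11 -0.04] g 39.52998004145811
pics/side14c.png origin 289 196
side foot surf 144 [ 453.2 -218.9   13.6]
 panel 549 lean(dx/dz) 0.3002499263757663 x at z=3,y=-225: 541.0218488848888 dx/dy 0.11882737802811258
scene foot surf 0 [nan nan nan]
 panel 1127 lean(dx/dz) 0.3015103649870641 x at z=3,y=-225: 554.7160874462259 dx/dy 0.1402576699634588
```

View pics/side14.png

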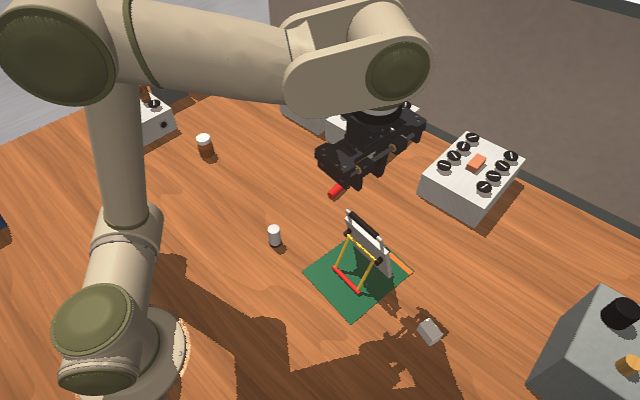

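View pics/scene14.png

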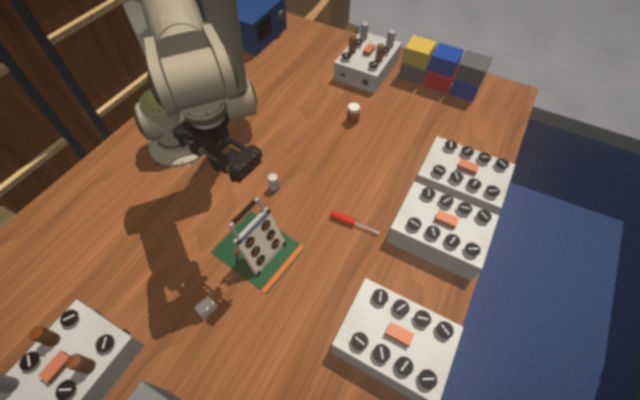

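The chart stands on the mat (scene 262,240; side 365,255) with its face towards the orange stripe. The gripper is well clear and the bystanders are where they were. I'm handing in.

```bash
python3 -c "
from cell import r
r.close_job()"
```

```text
the job is handed in; nothing more can be done
```

The chart is standing on the green mat, leaning back on its open leg, with its face towards the orange stripe. The gripper is well clear of it. I handed the job in at about 22 s.

- **Leg:** I opened it by the foot bar while the chart lay flat, until it met its stop. At that point the force changed to 2.3 N down on the tool and the bottom edge just began to lift.
- **Standing up:** I carried the chart by its handle, set the bottom edge down gently (about 6 N), and tipped it back until the foot bar landed. The highest load I saw on the mat was about 12 N.
- **Last checks, after letting go:** the lean was about 0.29 rad. The bottom edge was at x ≈ 541 and the foot at x ≈ 453, both well inside the mat. The chart's direction matched the mat's to about 0.02 rad. The pose held steady between the last two looks, and the bystanders looked unmoved by eye.

**What went wrong or disagreed:**
- My first grip on the handle was too high, at the tube's equator, so I opened, went lower and gripped again.
- The bottom edge slid roughly 8 mm on the mat early in the tilt.
- After release, the scene camera could not see the foot bar, so the foot reading comes from the side camera only.
- The two cameras differ by about 13 mm on the panel's x. That fits one seeing the back and the other the face.

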